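# Load two price-label rolls on the spring spindle and mount it in the counter dispenser

## Robot

A 6-joint arm with a two-finger parallel gripper is mounted at the origin on the work surface. World frame = base frame: x ahead of the robot, y to its left, z up, the work surface at z = 0. Lengths are in m, angles in rad, forces in N, time in s.
With the tool pointing down it reaches from about 0.275 to 0.85 m from the base axis. Payload 5.2 kg.
Tool frame: the origin (TCP) lies midway between the tips of the shut fingers; the grasp point (between the pads) lies r.grasp_offset behind it (r.grasp_offset is the distance from the TCP to the grasp point, in m); z points along the fingers, y is the line along which they close (so a half turn about z gives the same grasp; the last joint's range is limited). The gripper opens to 85 mm and grips with 20 to 120 N. Pads are 22 mm wide; open, the fingers measure 114 mm over their backs; the gripper's body (76 mm by 85 mm) begins 54 mm behind the grasp point. The pads swing forward as they close: fully open they stand 13 mm farther back than shut.
Start: joints at [0.9, 0.259, 1.535, -0, 1.348, -0.203], TCP at [0.248, 0.491, 0.231] pointing down, gripper open.
Joint ranges: [-3.14, 3.14], [-0.91, 2.08], [0.19, 2.58], [-1.22, 4.36], [0.22, 2.71], [-3.12, 3.12]. Speed limits (rad/s): [2.57, 2.57, 3.14, 3.14, 3.14, 3.14].

## Interface

Orientations are given as a unit quaternion [x, y, z, w].
In Python, from plant import r gives the robot as it stands. The module is installed in compiled form; this text tells all that it offers.
- The arm moves only by the tool drive_tool, never from a script. Its argument "increments" is a list of rows, each a list of 7 numbers: the turn, a rotation vector about the tool's x, y, z in rad, then the shift along the tool's x, y, z in cm, then the closure, from 0 (fully open) to 1 (shut). In form: [[wx, wy, wz, x, y, z, gripper], ...]. A call has exactly 5 rows; each row is the pose to reach, as a shift and turn from the pose commanded when the call began, along the tool's axes at that moment; what a row does not reach only later rows make up. A row lasts 1/12 s, in which the tool goes at most 41.7 mm and 7.16 degrees, less where a joint would pass 70% of its speed; a pose out of reach is approached as far as the arm can. A call with a gripper value outside its range is refused whole. The fingers move at their own pace and stop on an object; "force" is the grip in N (left out, the last holds). Time passes only in rows, so rows that repeat a pose let the fingers close, or fill a call up. It gives the time, the measured TCP pose, the force, the opening and the grip force at its end, in the units of the state.
- r.state(): the state, without advancing time (a new reading comes with each control period).
- r.capture(name): name is "side" or "top"; returns a dict with "color" (480x640x3 uint8, red, green, blue), "fx", "fy", "cx", "cy" (pixels), "rvec" (rotation vector, rad) and "tvec" (3), from world to camera coordinates, as OpenCV has them. Camera axes: x right, y down, z forward; pixel columns grow to the right and rows downward; lengths in m; the calibration is good to about 2 mm. A picture is of the moment at which its call begins. There is no depth.
- r.hand_in(): hands the job in; it is judged then, once.
The state is a dict: "time_s": time; "joint_positions": joint angles; "qd": joint speeds; "joint_torque": joint torques, N m; "ee_pos": TCP position; "eef_rot": TCP orientation; "force": force on the tool from outside, world axes, zero at the start; "moment": the same for the moment, N m; "width": finger opening in m; "gripper_force": force on a finger pad.
Only numpy, scipy, OpenCV 4.12 (cv2) and the standard library are available. Lean on these libraries where they do the work, as an engineer would, in place of code of your own. Each camera call takes 0.05 s, during which the arm holds its last target. There are 200 camera calls.

## Task

Load the label dispenser on the shop counter: run the loose spring spindle through both label rolls in the sloping wooden cradle and lift the two off together on it. Then spring the loaded spindle in between the dispenser's two cheeks, without ramming its plunger hard against its stop, so that each end sits home in an end cup with both rolls on it (either way round), and let go. Do not drop a roll, and leave the jars and the other things on the counter where they are.

Things in the scene. Friction and masses are not known exactly. Their poses are not given: they have to be found in the camera images.
- spindle: Spring spindle, 186 mm long, 0.3 kg, loose, lying on a flat of its square aluminium grip. Own x axis along it, from grip to plunger. Origin: middle of the grip, on the axis, 14 mm above the counter as it lies. Grip 28 x 28 mm, x -28 to +28 mm, sides along own y and z; its end face at x +28 mm stops the rolls. Steel shaft, 13 mm diameter, x +28 to +123 mm; then the plunger, to +148 mm when free.
- plunger (a joint): How far the plunger is pushed into the shaft, m: 0 free, 0.016 its stop. Spring: 2 N at the start, 0.5 N more per mm (10 N at the stop). Seated between the two cup floors it is pushed in 6 mm; for the stub to pass its cup's rim while the nose is on the other cup's floor, more than 13 mm.
- plunger_tip (a point): Nose of the spring plunger (10 mm diameter, round nose), on the spindle's axis, 148 mm from the middle of the grip when free.
- stub_end (a point): Outer end of the spindle's fixed steel end stub (12 mm diameter, 10 mm long, beyond the grip's other end), on the axis, 38 mm from the middle of the grip (x = -38 mm).
- roll_a: Label roll, white paper on a cardboard core, 60 mm diameter, 38 mm wide, 22 mm round hole right through, about 80 g, loose; the lower one in the cradle. Origin at its centre, its own x axis along its hole.
- roll_b: Label roll just like roll_a, next above it in the cradle, its hole in line with roll_a's, 8 mm of air between them.
- cradle: Sloping wooden V-shaped gutter on a stand, fixed; base 170 x 100 x 12 mm. Origin: centre of the base's underside. Own x axis horizontal, pointing up the slope; the gutter rises along x at 28 degrees. Its inside is 100 mm long between two low end lips. Pushed up it, the rolls close up and stop at the upper lip, 24 mm of free length in all.
- dispenser: Grey steel label dispenser, fixed: base plate 240 x 120 mm (top 8 mm high), on it a yoke with two upright cheeks. Origin: centre of the underside; own x axis runs along the line from cheek to cheek. Along its side at y +56 mm a cutter bar (top 43 mm high), beside it at y +42 mm a rod (top 32 mm high). Nothing is above it.
- jar_a: Bystander: filled hexagonal jam jar, 60 mm wide, 83 mm high, beyond the dispenser; origin at the centre of its underside.
- jar_b: Bystander: the same kind of jar, beyond the cradle; origin at the centre of its underside.
- jar_c: Bystander: the same kind of jar, at the back; origin at the centre of its underside.
- gift_box: Bystander: carton with a band, 110 x 75 x 45 mm, on the near side of the cradle; origin at the centre of its underside.
- tape_roll: Bystander: big roll of parcel tape lying flat, 100 mm diameter, 48 mm high, 76 mm hole; origin at the centre of its underside.
- stapler: Bystander: desk stapler, 150 mm long, 65 mm high; origin at the centre of its underside.
- label_carton: Bystander: open cardboard box of labels, 130 x 100 x 60 mm; origin at the centre of its underside.
- cradle_foot (a point): Lower end of the gutter's bottom line, at the lower lip: x -48, z +100 mm of the cradle. Measured square to the bottom line, both lips reach 22 mm up and the middle of the rolls' holes lies 42 mm up (holes' lowest part 31 mm), so a spindle tilted like the gutter goes in over the lower lip and its nose out over the upper one.
- spindle_line (a point): Middle of the base, 72 mm above the counter, on the line through the two end cups (along the dispenser's x). The yoke with its cheeks slides along that line and is clamped fast up to 14 mm to either side of this point, differently each time: no pose is given for it, find it by touch or by eye.
- yoke_top (a point): Point midway between the tops of the cheeks, 92 mm above the counter, for the yoke clamped in its middle position. Cheeks: 60 mm wide, inner faces 186 mm apart, on each an aluminium end cup, 72 mm high: blind round holes facing each other, 18 mm inside diameter, 7 mm deep, rims 26 mm outside diameter; floors 180 mm apart, rims 166 mm.
There are look-alikes about, which are no part of the job. Leave any green look-alike of the roll_b alone.

How it is judged:
On the way:
1. both label rolls are on the spindle's shaft and lifted clear of the cradle together (x of roll_a in the frame of spindle between 0.04 and 0.125 m and x of roll_b in the frame of spindle between 0.04 and 0.125 m and angle between the x axis of each of roll_a, roll_b and the x axis of spindle, either way round below 0.5 rad and contact force between each of roll_a, roll_b and cradle below 0.01 N and contact force between the fingers and spindle above 1 N and y of roll_a in the frame of spindle between -0.01 and 0.01 m and z of roll_a in the frame of spindle between -0.01 and 0.01 m and y of roll_b in the frame of spindle between -0.01 and 0.01 m and z of roll_b in the frame of spindle between -0.01 and 0.01 m), for 0.2 s.
At the end, for the whole second after the job is handed in: Sprung between the end cups, either way round: both ends within 6.5 mm of the cups' line (sideways, height) and 110 mm of the base's middle, plunger pushed in 3.5 to 8.5 mm (6 when seated), both rolls on the shaft, let go and at rest (value of joint plunger between 0.0035 and 0.0085 m and y of plunger_tip in the frame of spindle_line between -0.0065 and 0.0065 m and z of plunger_tip in the frame of spindle_line between -0.0065 and 0.0065 m and x of plunger_tip in the frame of spindle_line between -0.11 and 0.11 m and y of stub_end in the frame of spindle_line between -0.0065 and 0.0065 m and z of stub_end in the frame of spindle_line between -0.0065 and 0.0065 m and x of stub_end in the frame of spindle_line between -0.11 and 0.11 m and linear speed of spindle below 0.02 m/s and x of roll_a in the frame of spindle between 0.04 and 0.125 m and x of roll_b in the frame of spindle between 0.04 and 0.125 m and angle between the x axis of each of roll_a, roll_b and the x axis of spindle, either way round below 0.5 rad and y of roll_a in the frame of spindle between -0.01 and 0.01 m and z of roll_a in the frame of spindle between -0.01 and 0.01 m and y of roll_b in the frame of spindle between -0.01 and 0.01 m and z of roll_b in the frame of spindle between -0.01 and 0.01 m); the robot touches nothing.
It fails at once if the plunger is rammed hard against its stop in the dispenser (over 25 N; its spring needs only 10 N) (value of joint plunger above 0.0145 m and contact force between spindle and dispenser above 25 N).
It fails at once if a label roll falls to the counter or the dispenser's base (height (world z) of any of roll_a, roll_b below 0.042 m).
It fails at once if a jar, carton, tape roll or the stapler is shoved more than 30 mm or knocked over (distance of any of jar_a, jar_b, jar_c, gift_box, tape_roll, stapler, label_carton from where it was at the start of the episode above 0.03 m or angle between any of jar_a, jar_b, jar_c's own z axis and vertical above 0.7 rad).
It also fails if it takes over 61 s, if anything falls off the work surface, if the arm or the gripper's body presses on something with over 40 N, if the wrist force passes 120 N, or if a joint passes its speed limit or range.

## Working session

There is one attempt and no reset: what is moved stays moved. The work goes in short steps, Python scripts to look and compute and a tool call to move; the robot and the scene stay as the last step left them, time stands still between calls to the robot, and variables do not carry over. Pictures are saved under pics/ and viewed, at most 10 in all, crops included, and the job is handed in when it is done.

Besides the shell and the picture viewer there is one more tool, called after "Emit:" in YAML: its name, and indented under it one key for each argument. drive_tool: Moves the arm, as the interface text tells. Its arguments: {"type":"object","properties":{"increments":{"type":"array","items":{"type":"array","items":{"type":"number"}}},"force":{"type":"number"}},"required":["increments"]}

```bash
mkdir -p pics; cat > h.py <<'E'
import numpy as np, cv2, json
from scipy.spatial.transform import Rotation as R
from plant import r
def cap(n,f=None):
    c=r.capture(n)
    if f: cv2.imwrite('pics/'+f,c['color'][:,:,::-1])
    return c
def ray(c,u,v):
    M=cv2.Rodrigues(np.array(c['rvec'],float))[0]; t=np.array(c['tvec'],float).ravel()
    d=M.T@np.array([(u-c['cx'])/c['fx'],(v-c['cy'])/c['fy'],1.]); return -M.T@t,d/np.linalg.norm(d)
def onz(c,u,v,z):
    o,d=ray(c,u,v); return o+d*(z-o[2])/d[2]
def proj(c,P):
    K=np.array([[c['fx'],0,c['cx']],[0,c['fy'],c['cy']],[0,0,1.]])
    return cv2.projectPoints(np.atleast_2d(np.array(P,float)),np.array(c['rvec'],float),np.array(c['tvec'],float),K,None)[0][:,0]
def tri(c1,p1,c2,p2):
    o1,d1=ray(c1,*p1);o2,d2=ray(c2,*p2)
    s=np.linalg.lstsq(np.c_[d1,-d2],o2-o1,rcond=None)[0]
    a=o1+d1*s[0];b=o2+d2*s[1]; return (a+b)/2,np.linalg.norm(a-b)
E
python3 - <<'E'
from h import *
for n in('top','side'):
    c=cap(n,n+'0.png'); print(n,ray(c,320,240),c['fx'],c['cx'],c['cy'])
print(r.state(),r.grasp_offset)
E
```

```text
top (array([ 0.32641822, -0.00239681,  1.40513919]), array([ 0.14996637, -0.02639337, -0.98833875])) 580.2387944917657 312.83072030656814 235.7289910903411
side (array([-0.13358463, -0.92700307,  0.84488972]), array([ 0.4987229 ,  0.68304241, -0.53359961])) 481.472856320548 320.0210715666537 243.60033138906658
{'time_s': 0.1, 'joint_positions': array([ 9.00207734e-01,  2.59270003e-01,  1.53598652e+00,  2.69218797e-05,
        1.34800057e+00, -2.02818794e-01]), 'qd': array([ 0.00096177,  0.00104566, -0.00429508, -0.00019952,  0.00046258,
        0.00140941]), 'joint_torque': array([ 1.90734965e-03, -4.46966064e+01, -2.91246665e+01, -5.29858380e-05,
        6.29730901e-03,  2.16493788e-05]), 'ee_pos': array([0.24766981, 0.49054479, 0.23055272]), 'eef_rot': array([ 2.31761214e-01,  9.72772351e-01, -7.48564810e-04, -3.63885190e-04]), 'force': array([-0.10949709,  0.13153243,  0.66213418]), 'moment': array([ 0.05116839, -0.05433223,  0.0662014 ]), 'gripper_force': 0.0, 'width': 0.08525694643690747} 0.0187
```

View pics/top0.png

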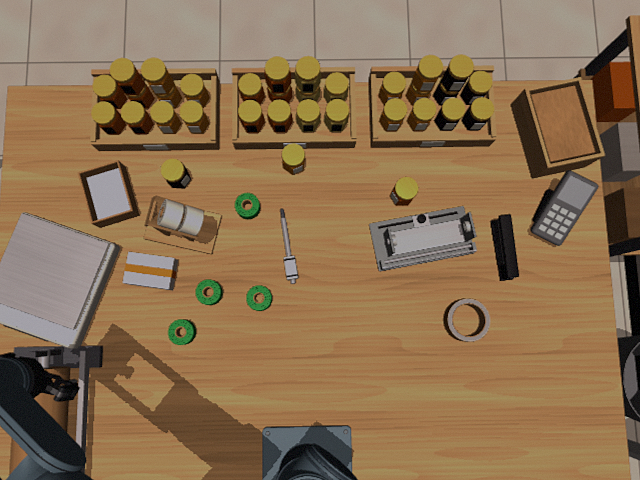

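View pics/side0.png

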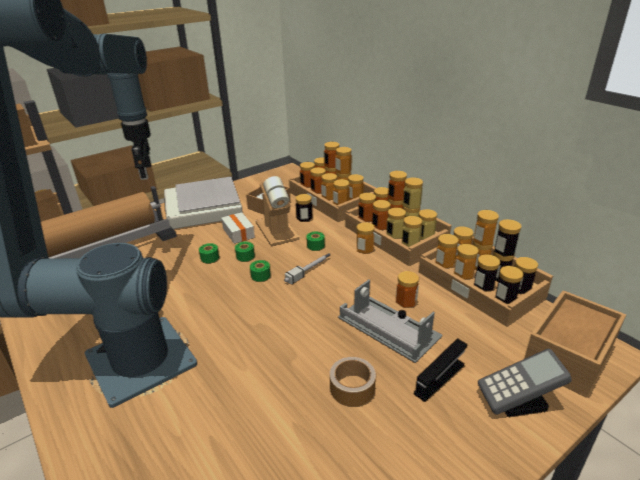

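```bash
python3 - <<'E'
from h import *
t=cv2.imread('pics/top0.png');s=cv2.imread('pics/side0.png')
def crop(im,x,y,w,h,k): return cv2.resize(im[y:y+h,x:x+w],None,fx=k,fy=k,interpolation=cv2.INTER_CUBIC)
a=np.zeros((600,800,3),np.uint8)
def put(im,x,y): a[y:y+im.shape[0],x:x+im.shape[1]]=im
put(crop(t,140,190,84,66,4),0,0)       #336x264
put(crop(t,364,200,116,74,4),336,0)    #464x296
put(crop(s,250,170,52,76,4),0,296)     #208x304
put(crop(s,280,246,54,42,4),208,296)   #216x168
put(crop(s,334,278,110,76,3.4),424,300) 
put(crop(t,270,200,40,32,4),208,470)
cv2.imwrite('pics/z.png',a)
E
```

```text
(no output)
```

View pics/z.png

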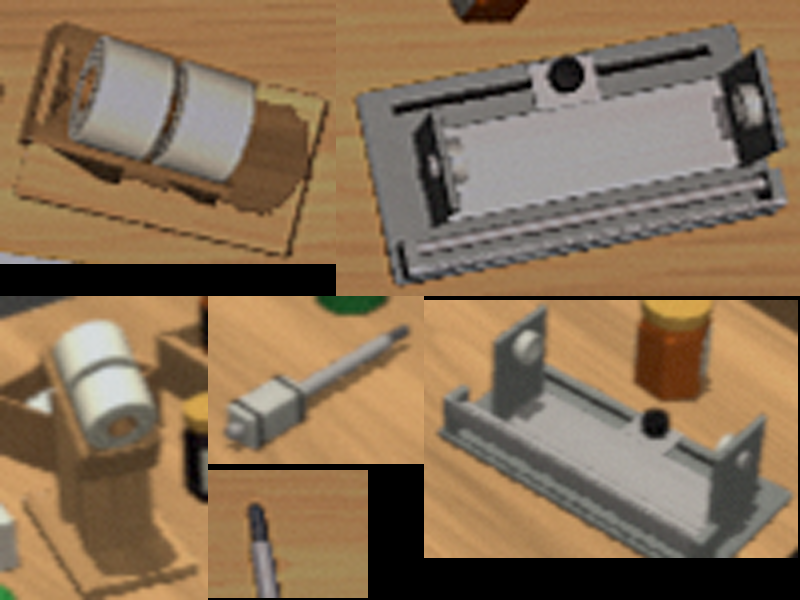

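```bash
cat >> h.py <<'E'
def fr(o,yaw):
    T=R.from_euler('z',yaw).as_matrix(); return lambda p:np.array(o)+np.atleast_2d(p)@T.T
E
python3 - <<'E'
from h import *
np.set_printoptions(precision=4,suppress=True)
T=cap('top');S=cap('side')
cv2.imwrite('pics/t1.png',T['color'][:,:,::-1])
# cradle base
P=[onz(T,*p,.012) for p in[(222,215),(212.5,254.5),(143.75,238.75)]]
print('cradle base',P,np.linalg.norm(P[0]-P[1]),np.linalg.norm(P[1]-P[2]))
d=P[2]-P[1];cyaw=np.arctan2(d[1],d[0]);cen=(P[0]+P[2])/2;print('yaw',np.degrees(cyaw),cen)
C=fr([cen[0],cen[1],0],cyaw)
a=np.radians(28);u=np.array([np.cos(a),0,np.sin(a)]);n=np.array([-np.sin(a),0,np.cos(a)]);foot=np.array([-.048,0,.1])
# rolls: end-face lower hole centre, upper end centre
h0=foot+42e-3*n
L=C([h0,h0+.038*u,h0+.046*u,h0+.084*u]);print('hole line',L);print('top',proj(T,L),'side',proj(S,L))
# roll masks
for nm,c,b in(('top',T,(150,195,210,240)),('side',S,(258,172,292,212))):
    im=c['color'].astype(int);m=((im.min(2)>135)&(im.max(2)-im.min(2)<45)).astype(np.uint8)
    k=np.zeros_like(m);k[b[1]:b[3],b[0]:b[2]]=m[b[1]:b[3],b[0]:b[2]]
    pts=np.argwhere(k)[:,::-1].astype(np.float32);print(nm,'roll rect',len(pts),cv2.minAreaRect(pts),cv2.boxPoints(cv2.minAreaRect(pts)).tolist())
# spindle
for nm,c,b in(('top',T,(274,203,304,288)),('side',S,(282,248,334,286))):
    im=c['color'].astype(int);m=(im.max(2)-im.min(2)<40).astype(np.uint8)
    k=np.zeros_like(m);k[b[1]:b[3],b[0]:b[2]]=m[b[1]:b[3],b[0]:b[2]]
    n_,lab,st,_=cv2.connectedComponentsWithStats(k);i=1+np.argmax(st[1:,4])
    pts=np.argwhere(lab==i)[:,::-1].astype(np.float32);v=cv2.fitLine(pts,cv2.DIST_L2,0,.01,.01).ravel()
    q=(pts-v[2:])@v[:2];print(nm,st[i],'ends',v[2:]+v[:2]*q.min(),v[2:]+v[:2]*q.max())
    e=[v[2:]+v[:2]*q.min(),v[2:]+v[:2]*q.max()];W=[onz(c,*x,.014) for x in e];print(W,np.linalg.norm(W[0]-W[1]))
# dispenser cheeks tops
for nm,c,l in(('side',S,[(354.9,291.2),(370.2,280.4),(418.7,328),(433.7,312.7)]),):
    W=[onz(c,*x,.092) for x in l];print(nm,W)
print('plate',[onz(T,*x,.008) for x in[(369.25,224.25),(464.5,206.25),(380,271)]])
E
```

```text
cradle base [array([0.6029, 0.1985, 0.012 ]), array([0.5061, 0.2206, 0.012 ]), array([0.5469, 0.3871, 0.012 ])] 0.0993048539125316 0.17146919949172706
yaw 76.2273452397844 [0.5749 0.2928 0.012 ]
hole line [[0.5588 0.2271 0.1371]
 [0.5668 0.2596 0.1549]
 [0.5684 0.2665 0.1587]
 [0.5764 0.2991 0.1765]]
top [[200.8642 223.8338]
 [184.5162 218.9889]
 [181.0191 217.9525]
 [164.1371 212.9493]] side [[280.2643 203.9555]
 [276.3846 194.4847]
 [275.5785 192.5169]
 [271.7988 183.2902]]
top roll rect 652 ((182.49221801757812, 216.9541778564453), (39.09884262084961, 20.339719772338867), 16.927513122558594) [[160.82872009277344, 220.99136352539062], [166.75086975097656, 201.53289794921875], [204.1557159423828, 212.9169921875], [198.2335662841797, 232.37545776367188]]
side roll rect 348 ((269.814453125, 189.28053283691406), (23.54354476928711, 27.445049285888672), 70.34617614746094) [[252.93211364746094, 182.80995178222656], [278.7782287597656, 173.5791778564453], [286.69677734375, 195.75111389160156], [260.8506774902344, 204.9818878173828]]
top [280 209  19  75 542] ends [281.2904 208.7978] [292.946  283.1652]
[array([0.616 , 0.0537, 0.014 ]), array([0.4338, 0.0271, 0.014 ])] 0.18407485054803388
side [285 254  45  30 362] ends [284.5672 280.2615] [329.0973 254.166 ]
[array([0.4341, 0.0282, 0.014 ]), array([0.6155, 0.0534, 0.014 ])] 0.18307631133836855
side [array([ 0.4934, -0.2102,  0.092 ]), array([ 0.553 , -0.2009,  0.092 ]), array([ 0.5189, -0.4016,  0.092 ]), array([ 0.5847, -0.3873,  0.092 ])]
plate [array([ 0.5757, -0.161 ,  0.008 ]), array([ 0.6176, -0.3976,  0.008 ]), array([ 0.4605, -0.1835,  0.008 ])]
```

Emit:
drive_tool:
  increments:
    - [0,0,0.12,-2,-1.5,0,0]
    - [0,0,0.24,-4,-3.1,0,0]
    - [0,0,0.36,-6,-4.6,0,0]
    - [0,0,0.48,-8.1,-6.2,0,0]
    - [0,0,0.6,-10.1,-7.7,0,0]

```text
time_s: 0.62
ee_pos: [0.3036, 0.3755, 0.2311]
eef_rot: [0.511, 0.859, -0.0, -0.0]
force: [0.5, -0.4, 1.6]
width: 0.0858
gripper_force: 0.0
```

Emit:
drive_tool:
  increments:
    - [0,0,0.12,-2.5,-0.1,0,0]
    - [0,0,0.24,-5,-0.2,0,0]
    - [0,0,0.36,-7.5,-0.4,0,0]
    - [0,0,0.48,-10.1,-0.5,0,0]
    - [0,0,0.6,-12.7,-0.6,0,0]

```text
time_s: 1.03
ee_pos: [0.3596, 0.2613, 0.2313]
eef_rot: [0.742, 0.67, -0.0, 0.0]
force: [0.4, 0.4, 1.0]
width: 0.0854
gripper_force: 0.0
```

Emit:
drive_tool:
  increments:
    - [0,0,0.12,-2.2,1.3,0,0]
    - [0,0,0.24,-4.3,2.6,0,0]
    - [0,0,0.36,-6.5,4,0,0]
    - [0,0,0.48,-8.6,5.3,0,0]
    - [0,0,0.6,-10.8,6.6,0,0]

```text
time_s: 1.45
ee_pos: [0.4149, 0.1475, 0.2313]
eef_rot: [0.907, 0.42, 0.0, -0.0]
force: [0.6, -0.2, 0.1]
width: 0.0851
gripper_force: 0.0
```

Emit:
drive_tool:
  increments:
    - [0,0,0.12,-1,2.3,1.2,0]
    - [0,0,0.24,-2.1,4.6,2.4,0]
    - [0,0,0.36,-3.1,7,3.6,0]
    - [0,0,0.48,-4.2,9.3,4.8,0]
    - [0,0,0.6,-5.2,11.6,6,0]

```text
time_s: 1.87
ee_pos: [0.4704, 0.033, 0.1707]
eef_rot: [0.991, 0.133, -0.0, 0.0]
force: [0.3, 0.5, -0.2]
width: 0.0855
gripper_force: 0.0
```

```bash
cat >> h.py <<'E'
def go(p,yaw,tilt=0):
    "rotvec (tool axes) and cm shift to TCP p with tool x along yaw, nose up by tilt (deg)"
    s=r.state();q=R.from_quat(s['eef_rot'])
    a,b=np.radians(yaw),np.radians(tilt)
    x=np.array([np.cos(a)*np.cos(b),np.sin(a)*np.cos(b),np.sin(b)]);y=np.array([np.sin(a),-np.cos(a),0])
    g=R.from_matrix(np.c_[x,y,np.cross(x,y)])
    print('t',round(s['time_s'],2),'pos',s['ee_pos'].round(4),'F',s['force'].round(1),'w',round(s['width'],4),'q',s['joint_positions'].round(2))
    X=q.as_matrix()[:,0];print('yaw %.2f tilt %.2f'%(np.degrees(np.arctan2(X[1],X[0])),np.degrees(np.arcsin(X[2]))))
    print('w',(q.inv()*g).as_rotvec().round(4),'cm',(q.inv().apply(np.array(p)-s['ee_pos'])*100).round(2))
E
python3 -c "
from h import *
go([.470,.033,.06],8.2)"
```

```text
t 1.87 pos [0.4704 0.033  0.1707] F [ 0.3  0.5 -0.2] w 0.0855 q [-0.17  0.17  1.81 -0.    1.17  1.14]
yaw 15.34 tilt -0.00
w [0.     0.     0.1246] cm [-4.000e-02 -1.000e-02  1.107e+01]
```

Emit:
drive_tool:
  increments:
    - [0,0,0.12,0,0,3,0]
    - [0,0,0.125,0,0,6.5,0]
    - [0,0,0.125,0,0,10,0]
    - [0,0,0.125,0,0,13,0]
    - [0,0,0.125,0,0,14,0]

```text
time_s: 2.28
ee_pos: [0.467, 0.0345, 0.0273]
eef_rot: [0.997, 0.074, -0.003, -0.001]
force: [0.3, 1.0, -1.1]
width: 0.0855
gripper_force: 0.0
```

Emit:
drive_tool:
  increments:
    - [0,0,0,0,0,1,0]
    - [0,0,0,0,0,2,0]
    - [0,0,0,0,0,2.5,0]
    - [0,0,0,0,0,2.9,0]
    - [0,0,0,0,0,2.9,0]

```text
time_s: 2.7
ee_pos: [0.4698, 0.0343, 0.0018]
eef_rot: [0.997, 0.074, -0.001, -0.0]
force: [0.3, 0.5, 0.3]
width: 0.0854
gripper_force: 0.0
```

```bash
python3 -c "
from h import *
go([.470,.033,.0015],8.2)
T=cap('top');S=cap('side')
a=cv2.resize(T['color'][180:300,230:350],(400,400),interpolation=2);b=cv2.resize(S['color'][220:320,250:350],(400,400),interpolation=2)
cv2.imwrite('pics/g.png',np.hstack([a,b])[:,:,::-1])"
```

```text
t 2.7 pos [0.4698 0.0343 0.0018] F [0.3 0.5 0.3] w 0.0854 q [-0.16  0.41  1.99 -0.    0.74  1.26]
yaw 8.52 tilt -0.06
w [-0.0003  0.0011  0.0057] cm [-0.    0.13  0.03]
```

View pics/g.png

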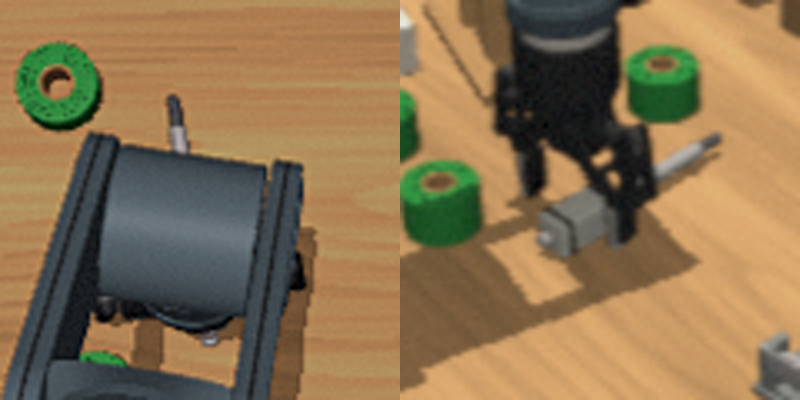

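The grip (580,215 in the crop) lies between the open fingers, so I close.

Emit:
drive_tool:
  increments:
    - [0,0,0,0,0.1,0,0.4]
    - [0,0,0,0,0.1,0,0.8]
    - [0,0,0,0,0.1,0,0.8]
    - [0,0,0,0,0.1,0,0.8]
    - [0,0,0,0,0.1,0,0.8]
  force: 70

```text
time_s: 3.22
ee_pos: [0.4706, 0.0331, 0.0028]
eef_rot: [0.997, 0.074, 0.0, 0.0]
force: [-5.3, 0.8, 7.5]
width: 0.0271
gripper_force: 68.9
```

Emit:
drive_tool:
  increments:
    - [0,0,0,0,0,0,0.8]
    - [0,0,0,0,0,0,0.8]
    - [0,0,0,0,0,0,0.8]
    - [0,0,0,0,0,0,0.8]
    - [0,0,0,0,0,0,0.8]

```text
time_s: 3.63
ee_pos: [0.4706, 0.0332, 0.0028]
eef_rot: [0.997, 0.074, 0.0, 0.0]
force: [-1.2, -1.1, 4.8]
width: 0.0266
gripper_force: 69.8
```

Emit:
drive_tool:
  increments:
    - [0,0,0,0,0,-1.5,0.8]
    - [0,0,0,0,0,-5,0.8]
    - [0,0,0,0,0,-9,0.8]
    - [0,0,0,0,0,-13,0.8]
    - [0,0,0,0,0,-15,0.8]

```text
time_s: 4.05
ee_pos: [0.4717, 0.0331, 0.1563]
eef_rot: [0.997, 0.074, 0.002, 0.001]
force: [1.7, 0.4, -2.9]
width: 0.0265
gripper_force: 69.8
```

```bash
python3 -c "
from h import *
go([.50,.06,.15],42,14)"
```

```text
t 4.05 pos [0.4717 0.0331 0.1563] F [ 1.7  0.4 -2.9] w 0.0265 q [-0.17  0.19  1.83  0.    1.12  1.26]
yaw 8.53 tilt 0.27
w [ 0.0741  0.2332 -0.5808] cm [ 3.19 -2.24  0.64]
```

Emit:
drive_tool:
  increments:
    - [0.015,0.047,-0.116,0.6,-0.4,0,0.8]
    - [0.03,0.093,-0.232,1.3,-0.9,0,0.8]
    - [0.044,0.14,-0.348,1.9,-1.3,0,0.8]
    - [0.059,0.186,-0.464,2.5,-1.8,0,0.8]
    - [0.074,0.233,-0.58,3.2,-2.2,0,0.8]

```text
time_s: 4.47
ee_pos: [0.4977, 0.0605, 0.1518]
eef_rot: [0.927, 0.356, 0.111, -0.045]
force: [-0.0, 0.5, -3.4]
width: 0.0268
gripper_force: 69.7
```

```bash
python3 -c "
from h import *
go([.52,.076,.10],76.2,28)"
```

```text
t 4.47 pos [0.4977 0.0605 0.1518] F [-0.   0.5 -3.4] w 0.0268 q [-0.25  0.14  1.92  0.25  0.96  0.46]
yaw 42.02 tilt 13.78
w [ 0.209   0.2396 -0.5593] cm [1.38 0.37 5.67]
```

Emit:
drive_tool:
  increments:
    - [0.042,0.048,-0.112,0.2,0,1,0.8]
    - [0.084,0.096,-0.224,0.5,0,2,0.8]
    - [0.125,0.144,-0.336,0.8,0.2,3.2,0.8]
    - [0.167,0.192,-0.448,1.1,0.3,4.5,0.8]
    - [0.209,0.24,-0.56,1.4,0.4,5.7,0.8]

```text
time_s: 4.88
ee_pos: [0.5209, 0.0751, 0.0994]
eef_rot: [0.777, 0.584, 0.186, -0.143]
force: [0.4, -0.2, -3.5]
width: 0.0267
gripper_force: 69.7
```

Emit:
drive_tool:
  increments:
    - [0,0,0,0,0,0,0.8]
    - [0,0,0,0,0,0,0.8]
    - [0,0,0,0,0,0,0.8]
    - [0,0,0,0,0,0,0.8]
    - [0,0,0,0,0,0,0.8]

```text
time_s: 5.3
ee_pos: [0.5214, 0.0755, 0.1012]
eef_rot: [0.779, 0.582, 0.186, -0.141]
force: [-0.4, -0.5, -3.0]
width: 0.0268
gripper_force: 69.8
```

```bash
python3 -c "
from h import *
go([.52,.076,.045],76.2,28)
T=cap('top');S=cap('side')
a=cv2.resize(T['color'][190:290,180:280],(400,400),interpolation=2);b=cv2.resize(S['color'][170:270,250:350],(400,400),interpolation=2)
cv2.imwrite('pics/n.png',np.hstack([a,b])[:,:,::-1])"
```

```text
t 5.3 pos [0.5214 0.0755 0.1012] F [-0.4 -0.5 -3. ] w 0.0268 q [-0.4   0.33  1.91  0.55  1.04 -0.42]
yaw 73.43 tilt 26.98
w [ 0.0179  0.0177 -0.0429] cm [-2.54 -0.12  5.02]
```

View pics/n.png

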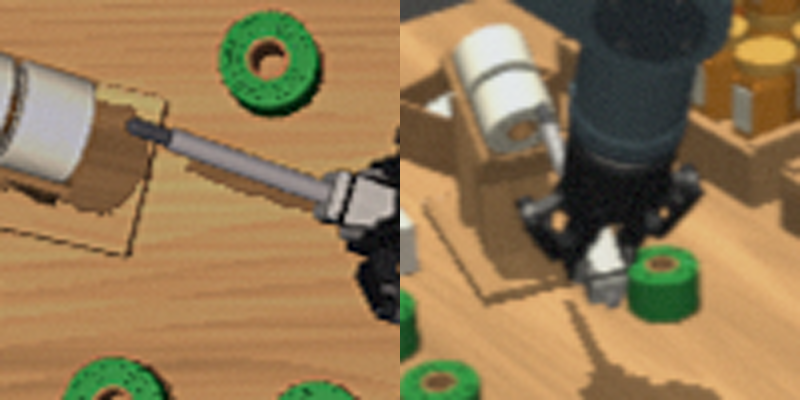

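```bash
cat >> h.py <<'E'
def ax(dx,dz):
    "tip, grip centre, tool axes from the measured pose; dx,dz: grip centre minus TCP along tool x,z"
    s=r.state();M=R.from_quat(s['eef_rot']).as_matrix();G=s['ee_pos']+M[:,0]*dx+M[:,2]*dz
    return G+.148*M[:,0],G,M
E
python3 -c "
from h import *
np.set_printoptions(precision=4,suppress=True)
T=cap('top');S=cap('side')
t,G,M=ax(0,-.0112)
print('pred tip',t,proj(T,[t,G+.028*M[:,0]]),proj(S,[t]))
print('meas',tri(T,(212,221.5),S,(285.8,197.5)))
# shaft centre line in top by colour
im=T['color'].astype(int)
p0,p1=proj(T,[G+.04*M[:,0],G+.115*M[:,0]])
for f in np.linspace(0,1,5):
    c=p0+(p1-p0)*f;col=int(round(c[0]));seg=im[190:260,col];m=(seg.max(1)-seg.min(1)<35)&(seg.mean(1)>80)
    print(col,c[1],190+np.flatnonzero(m)[[0,-1]],(190+np.flatnonzero(m)).mean())
"
```

```text
pred tip [0.5576 0.1968 0.178 ] [[211.58   220.7963]
 [261.3415 238.0408]] [[284.4298 195.7714]]
meas (array([0.5591, 0.1959, 0.1716]), np.float64(0.004153856488098525))
257 236.37705612816387 [234 239] 236.5
249 233.70187462611327 [231 236] 233.5
241 231.02669312406266 [229 233] 231.0
233 228.35151162201205 [226 230] 228.0
226 225.67633011996145 [223 228] 225.5
```

```bash
cat >> h.py <<'E'
h0=np.array([.5588,.2271,.1371]);U=np.array([.2106,.8575,.4695])
def crad(s):
    "go with grip centre at h0 - s*U"
    Z=np.array([.112,.456,-.883]);go(h0-s*U+.0112*Z,76.2,28)
E
python3 -c "
from h import *
crad(.165)"
```

```text
t 5.5 pos [0.5215 0.0753 0.1009] F [-0.1  0.2 -3.8] w 0.0266 q [-0.4   0.33  1.91  0.55  1.04 -0.43]
yaw 73.47 tilt 27.01
w [ 0.0174  0.0172 -0.0423] cm [-0.9  -0.05  5.28]
```

Emit:
drive_tool:
  increments:
    - [0.01,0.01,-0.02,-2,0,1.5,0.8]
    - [0.017,0.017,-0.042,-3,0,3,0.8]
    - [0.017,0.017,-0.042,-2.5,0,4.5,0.8]
    - [0.017,0.017,-0.042,-1.5,-0.1,5.3,0.8]
    - [0.017,0.017,-0.042,-0.9,-0.1,5.3,0.8]

```text
time_s: 5.92
ee_pos: [0.5237, 0.092, 0.0478]
eef_rot: [0.764, 0.598, 0.189, -0.151]
force: [-0.1, 0.2, -3.6]
width: 0.0266
gripper_force: 69.8
```

Emit:
drive_tool:
  increments:
    - [0,0,0,0,0,0,0.8]
    - [0,0,0,0,0,0,0.8]
    - [0,0,0,0,0,0,0.8]
    - [0,0,0,0,0,0,0.8]
    - [0,0,0,0,0,0,0.8]

```text
time_s: 6.33
ee_pos: [0.5251, 0.0903, 0.0493]
eef_rot: [0.764, 0.598, 0.19, -0.149]
force: [0.1, -0.3, -2.4]
width: 0.0266
gripper_force: 69.8
```

```bash
python3 -c "
from h import *
crad(.165)
T=cap('top');S=cap('side')
t,G,M=ax(0,-.0112);print(t,proj(T,[t]),proj(S,[t,t-.05*M[:,0]]),proj(S,[h0]))
a=cv2.resize(T['color'][190:250,180:240],(400,400),interpolation=2);b=cv2.resize(S['color'][180:230,255:305],(400,400),interpolation=2)
cv2.imwrite('pics/n2.png',np.hstack([a,b])[:,:,::-1])"
```

```text
t 6.33 pos [0.5251 0.0903 0.0493] F [ 0.1 -0.3 -2.4] w 0.0266 q [-0.37  0.43  1.94  0.61  0.94 -0.54]
yaw 76.15 tilt 28.00
w [ 0.0006  0.     -0.0008] cm [ 0.06  0.01 -0.01]
[0.55500812 0.21216936 0.12855525] [[208.21828784 226.08595429]] [[282.04189215 208.46936977]
 [287.30609474 221.38701993]] [[280.2634498  203.94324205]]
```

View pics/n2.png

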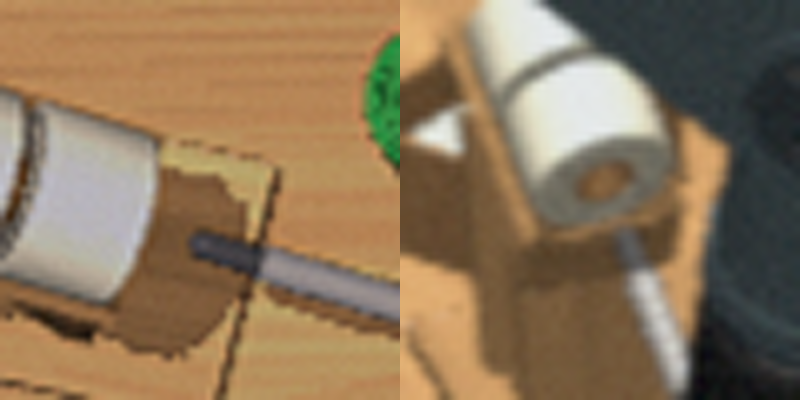

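Side view: tip at about (283,209), hole centre (280.4,202.5), and the shaft line passes through the hole. The tip looks a little low, so I raise it 3 mm and feed in gently.

Emit:
drive_tool:
  increments:
    - [0,0,0,0.5,0,-0.3,0.8]
    - [0,0,0,1,0,-0.3,0.8]
    - [0,0,0,1.6,0,-0.3,0.8]
    - [0,0,0,2.2,0,-0.3,0.8]
    - [0,0,0,2.8,0,-0.3,0.8]

```text
time_s: 6.85
ee_pos: [0.5305, 0.1141, 0.0652]
eef_rot: [0.764, 0.599, 0.19, -0.15]
force: [0.2, -0.5, -4.4]
width: 0.0271
gripper_force: 69.8
```

Emit:
drive_tool:
  increments:
    - [0,0,0,0.5,0,0,0.8]
    - [0,0,0,1,0,0,0.8]
    - [0,0,0,1.5,0,0,0.8]
    - [0,0,0,2,0,0,0.8]
    - [0,0,0,2.2,0,0,0.8]

```text
time_s: 7.27
ee_pos: [0.5352, 0.133, 0.0755]
eef_rot: [0.764, 0.599, 0.19, -0.15]
force: [0.2, 0.5, -3.1]
width: 0.027
gripper_force: 69.8
```

```bash
python3 -c "
from h import *
crad(.10)
T=cap('top');S=cap('side')
t,G,M=ax(0,-.0112);print(t)
a=cv2.resize(T['color'][190:250,180:240],(400,400),interpolation=2);b=cv2.resize(S['color'][170:220,255:305],(400,400),interpolation=2)
cv2.imwrite('pics/n3.png',np.hstack([a,b])[:,:,::-1])"
```

```text
t 7.27 pos [0.5352 0.133  0.0755] F [ 0.2  0.5 -3.1] w 0.027 q [-0.28  0.39  1.9   0.61  0.96 -0.42]
yaw 76.18 tilt 28.03
w [-0.0005 -0.0005 -0.0004] cm [1.46 0.05 0.23]
[0.56500141 0.25445261 0.15463322]
```

View pics/n3.png

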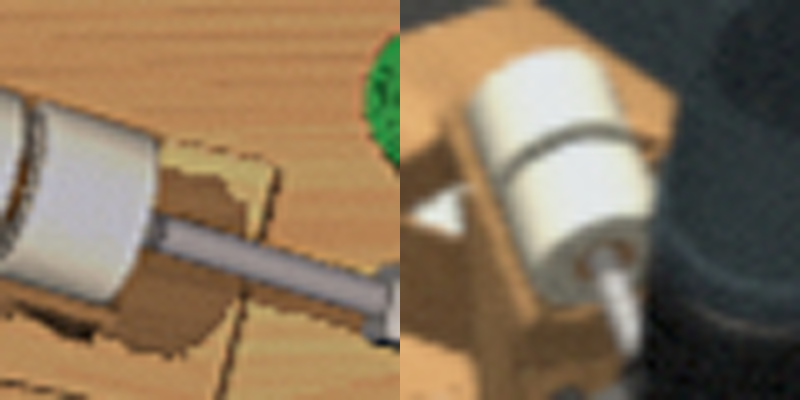

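The nose is inside the lower roll's hole and no contact force shows. I continue.

Emit:
drive_tool:
  increments:
    - [0,0,0,1,0,0.1,0.8]
    - [0,0,0,2,0,0.1,0.8]
    - [0,0,0,3,0,0.1,0.8]
    - [0,0,0,4,0,0.1,0.8]
    - [0,0,0,4.5,0,0.1,0.8]

```text
time_s: 7.78
ee_pos: [0.5451, 0.1728, 0.0964]
eef_rot: [0.763, 0.599, 0.191, -0.149]
force: [-0.3, -0.6, -2.8]
width: 0.0267
gripper_force: 69.8
```

Emit:
drive_tool:
  increments:
    - [0,0,0,0.8,0,0,0.8]
    - [0,0,0,1.6,0,0,0.8]
    - [0,0,0,2.4,0,0,0.8]
    - [0,0,0,3.2,0,0,0.8]
    - [0,0,0,3.5,0,0,0.8]

```text
time_s: 8.2
ee_pos: [0.5524, 0.2024, 0.1125]
eef_rot: [0.764, 0.599, 0.191, -0.15]
force: [-0.3, 0.3, -2.8]
width: 0.0267
gripper_force: 69.8
```

Emit:
drive_tool:
  increments:
    - [0,0,0,0.5,0,0,0.8]
    - [0,0,0,1,0,0,0.8]
    - [0,0,0,1.4,0,0,0.8]
    - [0,0,0,1.5,0,0,0.8]
    - [0,0,0,1.5,0,0,0.8]

```text
time_s: 8.62
ee_pos: [0.5552, 0.2143, 0.1189]
eef_rot: [0.764, 0.599, 0.19, -0.15]
force: [0.1, 0.1, -4.1]
width: 0.0266
gripper_force: 69.9
```

```bash
python3 -c "
from h import *
crad(.004)
T=cap('top');S=cap('side')
a=cv2.resize(T['color'][180:250,150:220],(400,400),interpolation=2);b=cv2.resize(S['color'][160:220,250:310],(400,400),interpolation=2)
cv2.imwrite('pics/n4.png',np.hstack([a,b])[:,:,::-1])"
```

```text
t 8.62 pos [0.5552 0.2143 0.1189] F [ 0.1  0.1 -4.1] w 0.0266 q [-0.11  0.36  1.81  0.59  0.99 -0.21]
yaw 76.16 tilt 28.01
w [-0.0005 -0.0002 -0.0006] cm [1.63 0.04 0.13]
```

View pics/n4.png

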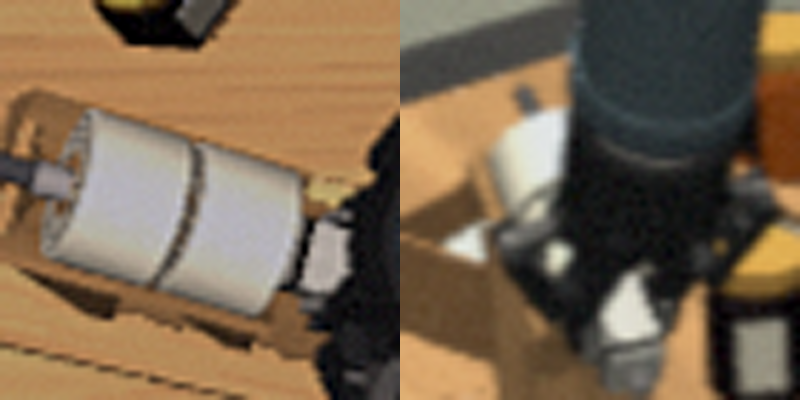

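The spindle is through both rolls, its nose out above the upper one, and the grip is almost at roll_a. I push a little more, then lift square to the gutter.

Emit:
drive_tool:
  increments:
    - [0,0,0,0.3,0,0,0.8]
    - [0,0,0,0.6,0,0,0.8]
    - [0,0,0,0.9,0,0,0.8]
    - [0,0,0,1.2,0,0,0.8]
    - [0,0,0,1.2,0,0,0.8]

```text
time_s: 9.13
ee_pos: [0.5579, 0.2249, 0.1247]
eef_rot: [0.764, 0.599, 0.19, -0.15]
force: [0.3, -0.9, -2.8]
width: 0.0267
gripper_force: 69.9
```

Emit:
drive_tool:
  increments:
    - [0,0,0,0,0,-0.4,0.8]
    - [0,0,0,0,0,-0.8,0.8]
    - [0,0,0,0,0,-1.2,0.8]
    - [0,0,0,0,0,-1.7,0.8]
    - [0,0,0,0,0,-2.2,0.8]

```text
time_s: 9.55
ee_pos: [0.5552, 0.2141, 0.1443]
eef_rot: [0.764, 0.598, 0.19, -0.15]
force: [0.2, 0.1, -5.0]
width: 0.0266
gripper_force: 69.7
```

Emit:
drive_tool:
  increments:
    - [0,0,0,0,0,-0.7,0.8]
    - [0,0,0,0,0,-1.5,0.8]
    - [0,0,0,0,0,-2.4,0.8]
    - [0,0,0,0,0,-3.2,0.8]
    - [0,0,0,0,0,-4,0.8]

```text
time_s: 9.97
ee_pos: [0.5509, 0.1956, 0.1802]
eef_rot: [0.764, 0.598, 0.19, -0.149]
force: [0.1, 0.4, -5.7]
width: 0.0268
gripper_force: 69.7
```

```bash
python3 -c "
from h import *
go([.55,.10,.25],90,20)
T=cap('top');S=cap('side')
a=cv2.resize(T['color'][180:260,150:230],(400,400),interpolation=2);b=cv2.resize(S['color'][140:220,245:325],(400,400),interpolation=2)
cv2.imwrite('pics/n5.png',np.hstack([a,b])[:,:,::-1])"
```

```text
t 9.97 pos [0.5509 0.1956 0.1802] F [ 0.1  0.4 -5.7] w 0.0268 q [-0.15  0.28  1.76  0.54  1.13 -0.15]
yaw 76.15 tilt 28.02
w [ 0.0982 -0.1392 -0.221 ] cm [ -4.94   2.2  -10.53]
```

View pics/n5.png

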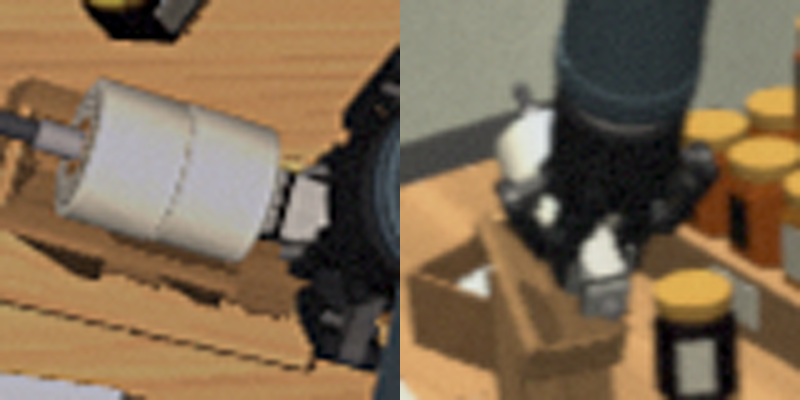

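Both rolls hang on the shaft against the grip, clear of the cradle. I move toward the dispenser, keeping the nose up, and work out its geometry.

```bash
cat >> h.py <<'E'
DC=np.array([.5376,-.2898,0]);EY=np.radians(99.9)
e=np.array([np.cos(EY),np.sin(EY),0]);f=np.array([-e[1],e[0],0])
def D(p): p=np.array(p)-DC; return np.array([p@e,p@f,p[2]])
def tipgo(x,y,z,ang,pitch=0):
    "tip at dispenser coords, spindle swung ang deg (stub to near side)"
    ps=np.degrees(EY)-ang;a,b=np.radians(ps),np.radians(pitch)
    X=np.array([np.cos(a)*np.cos(b),np.sin(a)*np.cos(b),np.sin(b)]);Z=np.cross(X,[np.sin(a),-np.cos(a),0])
    t=DC+x*e+y*f+[0,0,z]; go(t-.148*X+.0112*Z,ps,pitch)
def where():
    t,G,M=ax(0,-.0112);print('tip',D(t).round(4),'stub',D(G-.038*M[:,0]).round(4))
E
python3 - <<'E'
from h import *
np.set_printoptions(precision=4,suppress=True)
S=cap('side');T=cap('top')
def on_plane(c,px,y):
    o,d=ray(c,*px);o=D(o);d=np.array([d@e,d@f,d[2]]);return o+d*(y-o[1])/d[1]
print('left cup rim c',on_plane(S,(364.3,291.8),0))
for p in[(354.9,291.2),(370.2,280.4),(418.7,328),(433.7,312.7)]: print('cheek corner',D(onz(S,*p,.092)))
# cheeks in both views: predicted pixel for shifts
for sh in(-.014,-.01,-.006,0):
    q=lambda x,y,z:DC+(x+sh)*e+y*f+[0,0,z]
    print(sh,'side',proj(S,[q(.093,.03,.092),q(.093,-.03,.092),q(-.093,.03,.092),q(-.093,-.03,.092),q(.083,0,.072)]).round(1).tolist())
    print('   top',proj(T,[q(.093,.03,.092),q(.093,-.03,.092),q(-.093,.03,.092),q(-.093,-.03,.092)]).round(1).tolist())
where();go([.50,.0,.26],90,20)
t=cv2.imread('pics/top0.png')
g=cv2.cvtColor(t,6)
for row in(232,236,240,244): print(row,g[row,378:404].tolist())
for row in(216,220,226,232): print(row,g[row,536-84-10:480].tolist())
E
```

```text
left cup rim c [0.0794 0.     0.0757]
cheek corner [0.086  0.0299 0.092 ]
cheek corner [ 0.0849 -0.0305  0.092 ]
cheek corner [-0.107   0.0377  0.092 ]
cheek corner [-0.1041 -0.0296  0.092 ]
-0.014 side [[357.0, 292.4], [371.9, 281.4], [420.6, 326.3], [434.8, 313.2], [367.5, 294.6]]
   top [[398.8, 252.4], [393.3, 227.0], [477.8, 237.5], [471.8, 212.3]]
-0.01 side [[355.8, 291.7], [370.7, 280.8], [419.1, 325.5], [433.4, 312.4], [366.2, 294.0]]
   top [[397.1, 252.7], [391.7, 227.3], [476.1, 237.8], [470.1, 212.6]]
-0.006 side [[354.6, 291.1], [369.4, 280.2], [417.6, 324.7], [431.9, 311.7], [365.0, 293.3]]
   top [[395.4, 253.0], [390.0, 227.6], [474.4, 238.1], [468.5, 212.9]]
0 side [[352.7, 290.1], [367.6, 279.2], [415.4, 323.5], [429.7, 310.6], [363.2, 292.4]]
   top [[392.8, 253.5], [387.4, 228.1], [471.9, 238.6], [465.9, 213.4]]
tip [ 0.591  -0.1472  0.2589] stub [ 0.4407 -0.0811  0.1715]
t 10.17 pos [0.551  0.1959 0.1795] F [-0.1  0.7 -4.5] w 0.0269 q [-0.15  0.28  1.76  0.55  1.12 -0.15]
yaw 76.14 tilt 28.02
w [ 0.0983 -0.1393 -0.2212] cm [-14.09  -0.26 -16.62]
232 [120, 119, 1
[... 534 characters left out ...]
, 116, 118, 118, 116, 117, 111, 113, 109, 109, 111, 112, 117, 120, 98, 55, 26, 26, 26, 23, 15, 88, 119, 115, 120, 126, 125, 122, 126, 127, 126, 124]
220 [111, 111, 112, 112, 115, 113, 110, 108, 107, 90, 83, 105, 136, 153, 152, 151, 162, 120, 53, 24, 30, 28, 29, 22, 24, 26, 24, 15, 86, 116, 109, 120, 125, 128, 124, 126, 127, 125]
226 [155, 156, 157, 156, 153, 156, 155, 157, 155, 158, 154, 159, 156, 157, 157, 161, 116, 89, 99, 53, 19, 61, 98, 103, 121, 155, 166, 174, 108, 26, 109, 116, 129, 133, 130, 129, 130, 125]
232 [159, 159, 162, 161, 161, 161, 161, 159, 160, 157, 159, 157, 158, 158, 159, 156, 157, 155, 115, 97, 75, 38, 15, 29, 39, 39, 27, 27, 32, 24, 20, 79, 108, 109, 134, 141, 137, 138]
```

Emit:
drive_tool:
  increments:
    - [0,0,0,-0.5,0,-1.5,0.8]
    - [0,0,0,-1.5,0,-3.5,0.8]
    - [0,0,0,-2.5,0,-5.5,0.8]
    - [0,0,0,-3.5,0,-7.5,0.8]
    - [0,0,0,-4.5,0,-9.5,0.8]
  force: 100

```text
time_s: 10.58
ee_pos: [0.5301, 0.1139, 0.2419]
eef_rot: [0.764, 0.599, 0.19, -0.15]
force: [0.2, -0.2, -5.3]
width: 0.0266
gripper_force: 102.3
```

```bash
python3 -c "
from h import *
where();tipgo(.06,0,.17,18,10)"
```

```text
tip [ 0.5137 -0.1125  0.3213] stub [ 0.3634 -0.0464  0.2339]
t 10.58 pos [0.5301 0.1139 0.2419] F [ 0.2 -0.2 -5.3] w 0.0266 q [-0.32  0.18  1.71  0.5   1.33 -0.23]
yaw 76.14 tilt 28.01
w [ 0.0305 -0.3142 -0.0951] cm [-47.33   9.4  -12.9 ]
```

Emit:
drive_tool:
  increments:
    - [0,0,0,-1,0.2,-0.3,0.8]
    - [0,0,0,-3,0.6,-0.8,0.8]
    - [0,0,0,-5.5,1.1,-1.5,0.8]
    - [0,0,0,-8,1.6,-2.2,0.8]
    - [0,0,0,-11,2.2,-3,0.8]

```text
time_s: 11.0
ee_pos: [0.5251, 0.0011, 0.2157]
eef_rot: [0.763, 0.599, 0.19, -0.15]
force: [1.2, 0.1, -4.5]
width: 0.0261
gripper_force: 102.3
```

Emit:
drive_tool:
  increments:
    - [0,0,0,-3,0.6,-0.8,0.8]
    - [0,0,0,-6,1.2,-1.6,0.8]
    - [0,0,0,-9,1.8,-2.4,0.8]
    - [0,0,0,-12,2.4,-3.2,0.8]
    - [0,0,0,-15,3,-4,0.8]

```text
time_s: 11.42
ee_pos: [0.5183, -0.1541, 0.1799]
eef_rot: [0.764, 0.598, 0.19, -0.15]
force: [0.0, 0.4, -4.7]
width: 0.0263
gripper_force: 102.3
```

Emit:
drive_tool:
  increments:
    - [0,0,0,-3,0.6,-0.8,0.8]
    - [0,0,0,-5.5,1.1,-1.6,0.8]
    - [0,0,0,-8,1.6,-2.2,0.8]
    - [0,0,0,-9.5,1.9,-2.6,0.8]
    - [0,0,0,-10.5,2.1,-2.8,0.8]

```text
time_s: 11.83
ee_pos: [0.5134, -0.2624, 0.1552]
eef_rot: [0.764, 0.598, 0.19, -0.15]
force: [0.8, 1.0, -3.9]
width: 0.0263
gripper_force: 102.3
```

```bash
python3 -c "
from h import *
where();tipgo(.06,0,.15,18,6)"
```

```text
tip [ 0.1458 -0.0316  0.2347] stub [-0.0043  0.0348  0.1472]
t 11.83 pos [ 0.5134 -0.2624  0.1552] F [ 0.8  1.  -3.9] w 0.0263 q [-0.91  0.5   1.47  0.38  1.49 -0.75]
yaw 76.02 tilt 28.05
w [ 0.0282 -0.3846 -0.0983] cm [-11.31   2.07  -2.42]
```

Emit:
drive_tool:
  increments:
    - [0.006,-0.077,-0.02,-2.2,0.4,-0.5,0.8]
    - [0.011,-0.154,-0.039,-4.5,0.8,-1,0.8]
    - [0.017,-0.231,-0.059,-6.8,1.2,-1.5,0.8]
    - [0.022,-0.308,-0.078,-9,1.6,-2,0.8]
    - [0.028,-0.385,-0.098,-11.3,2.1,-2.4,0.8]

```text
time_s: 12.25
ee_pos: [0.5079, -0.3734, 0.125]
eef_rot: [0.753, 0.656, 0.039, -0.033]
force: [-0.2, 0.5, -4.3]
width: 0.0264
gripper_force: 102.3
```

Emit:
drive_tool:
  increments:
    - [0,0,0,0,0,0,0.8]
    - [0,0,0,0,0,0,0.8]
    - [0,0,0,0,0,0,0.8]
    - [0,0,0,0,0,0,0.8]
    - [0,0,0,0,0,0,0.8]

```text
time_s: 12.67
ee_pos: [0.5073, -0.373, 0.1251]
eef_rot: [0.754, 0.655, 0.04, -0.034]
force: [-0.1, -0.0, -4.4]
width: 0.026
gripper_force: 102.3
```

```bash
python3 - <<'E'
from h import *
np.set_printoptions(precision=4,suppress=True)
where();tipgo(.062,0,.074,18,1)
S=cap('side','s6.png');T=cap('top','t6.png')
t,G,M=ax(0,-.0112);print('pred tip',proj(T,[t]),proj(S,[t]))
x,y=proj(T,[t])[0].astype(int);g=cv2.cvtColor(T['color'],7);print(x-8,y-6);print(g[y-6:y+10,x-8:x+10])
x,y=proj(S,[t])[0].astype(int);g=cv2.cvtColor(S['color'],7);print(x-8,y-8);print(g[y-8:y+10,x-8:x+12])
E
```

```text
tip [ 0.0622 -0.0008  0.1517] stub [-0.1138  0.0562  0.1322]
t 12.67 pos [ 0.5073 -0.373   0.1251] F [-0.1 -0.  -4.4] w 0.026 q [-0.86  0.51  1.43  0.08  1.27 -0.74]
yaw 81.97 tilt 6.01
w [ 0.0009 -0.0874  0.0011] cm [-0.89 -0.1   6.43]
pred tip [[407.8481 233.7868]] [[370.9208 270.1804]]
399 227
[[136 137 134 133 133 135 135 134 133 134 133 130 133 126 123 123 146 156]
 [134 135 131 130 134 133 135 134 127 129 115  85 109 164 178 170 174 176]
 [133 136 129 127 129  94  91 138 171 178 172 170 170 179 181 180 178 177]
 [ 91 121 143 170 178 172 170 175 183 183 185 186 184 185 182 179 183 179]
 [170 172 175 177 182 181 179 183 182 188 159 177 195 193 192 190 186 186]
 [181 180 181 179 178 177 177 183 189 139  79  86  95 105 105 121 149 155]
 [178 178 177 179 177 179 180 186 165  94  52  62  61  65  59  63  78  77]
 [179 178 181 180 181 177 179 186 134  61  56  71  74  78  77  80  75  70]
 [178 177 176 177 178 179 180 185 183  97  35  52  56  61  69  69  66  75]
 [179 183 182 181 180 182 183 182 190 179 145 104  63  56  41  32  39  46]
 [183 182 179 183 184 179 184 184 185 189 187 180 17
[... 1237 characters left out ...]
 187 191
  193 192]
 [174 174 175 172 175 173 171 169 143  97  84  93 100 116 146 170 178 184
  189 195]
 [177 176 175 174 172 171 174 173 164 130  90  81  89 100 119 152 173 180
  188 207]
 [180 177 172 174 172 174 173 172 169 163 134  89  79 100 131 172 187 200
  225 237]
 [184 180 178 175 173 174 172 170 172 173 165 135  98 123 171 198 217 229
  237 241]
 [186 185 184 180 176 172 172 174 171 172 173 165 141 138 183 223 236 238
  241 241]
 [193 188 187 183 181 178 176 172 174 171 172 172 157 158 211 236 240 241
  241 240]
 [192 190 187 189 185 182 175 174 171 173 170 172 179 209 232 239 240 239
  240 241]
 [188 190 191 190 187 172 163 163 164 172 169 177 200 227 237 239 239 240
  240 241]]
```

```bash
python3 - <<'E'
from h import *
g=cv2.imread('pics/side0.png',0);print(g[283:303,353:378])
S=cap('side')
for sh in(-.008,-.005):
  an=np.linspace(0,2*np.pi,9)[:-1]
  P=[DC+(.083+sh)*e+.013*np.cos(a)*f+[0,0,.072+.013*np.sin(a)] for a in an];print(sh,(proj(S,P)-[353,283]).round(1).tolist())
E
```

```text
[[167 161 161 156 157 154 154 152 154 149 141 130 113  83  72  68  97 138
  160 161 155 153 148 144 144]
 [168 164 164 162 159 157 154 146 136 134 124 104  81  68  69  73  97 140
  164 165 160 158 155 152 147]
 [169 167 165 161 162 158 145 135 120 103  84  72  67  70  69  71  94 134
  160 165 164 158 157 158 154]
 [167 169 167 166 159 155 140 129 107  80  83  88  83  73  66  69  89 136
  156 159 162 163 163 160 158]
 [161 163 167 150 136 135 124  98  82  93 145 169 153 121  86  72  90 133
  154 158 161 162 164 165 159]
 [163 161 150 139 129 116  87  72  91 149 188 194 182 155 120  90  94 133
  158 160 160 160 159 163 166]
 [160 156 138 128 103  82  71  78 137 183 197 196 173 125  95  89 107 139
  154 160 159 158 160 160 160]
 [150 126 111  97  77  71  68  99 149 183 191 172 135 105  95  93 114 144
  151 155 157 158 159 162 161]
 [151 113  81  74  71  67  74 120 157 176 175 147 112 110 107  97 112 143
  159 158 156 157 156 160 161]
 [146 112  77  69  69  63  74 109 144 161 152 121 111 115 110  99 102 138
  156 158 157 156 154 160 162]
 [144 107  73  67  67  66  69  98 124 137 128 114 
[... 528 characters left out ...]
  65  65  76 110 130
  134 142 151 159 162 163 158]
 [146  99  70  63  63  69  66  65  68  66  64  63  67  65  67  74  75  95
  115 128 135 142 149 158 164]
 [139  99  73  68  65  68  66  68  64  67  66  70  63  64  64  72  67  53
   66  97 116 130 138 144 153]
 [141  95  70  68  67  66  68  70  66  67  68  63  68  65  67  70  85  79
   56  57  69  92 123 133 137]
 [138  99  72  66  65  67  70  68  67  70  70  65  64  66  67  76 104 122
  111  85  59  58  79 110 127]]
-0.008 [[9.4, 13.1], [10.4, 9.5], [12.8, 6.6], [15.0, 6.1], [15.8, 8.3], [14.8, 11.8], [12.5, 14.7], [10.3, 15.2]]
-0.005 [[8.5, 12.6], [9.5, 9.0], [11.8, 6.2], [14.0, 5.7], [14.9, 7.8], [13.8, 11.3], [11.6, 14.2], [9.3, 14.7]]
```

Emit:
drive_tool:
  increments:
    - [0,-0.015,0,-0.2,0,1,0.8]
    - [0,-0.03,0,-0.4,0,2.3,0.8]
    - [0,-0.05,0,-0.6,-0.1,3.7,0.8]
    - [0,-0.07,0,-0.8,-0.1,5.2,0.8]
    - [0,-0.087,0,-0.9,-0.1,6.4,0.8]

```text
time_s: 13.23
ee_pos: [0.5057, -0.3756, 0.0595]
eef_rot: [0.755, 0.656, 0.006, -0.005]
force: [-1.0, -0.4, -4.1]
width: 0.0261
gripper_force: 102.3
```

Emit:
drive_tool:
  increments:
    - [0,0,0,0,0,0,0.8]
    - [0,0,0,0,0,0,0.8]
    - [0,0,0,0,0,0,0.8]
    - [0,0,0,0,0,0,0.8]
    - [0,0,0,0,0,0,0.8]

```text
time_s: 13.65
ee_pos: [0.5065, -0.3766, 0.0616]
eef_rot: [0.755, 0.656, 0.007, -0.004]
force: [-0.3, 0.1, -5.2]
width: 0.0262
gripper_force: 102.3
```

```bash
python3 - <<'E'
from h import *
where();tipgo(.080,-.001,.074,14,1)
S=cap('side','s7.png');T=cap('top','t7.png')
t,G,M=ax(0,-.0112);print('pred tip',proj(T,[t]),proj(S,[t]))
a=cv2.resize(T['color'][200:280,360:440],(400,400),interpolation=2);b=cv2.resize(S['color'][265:315,340:390],(400,400),interpolation=2)
cv2.imwrite('pics/n7.png',np.hstack([a,b])[:,:,::-1])
E
```

```text
tip [0.0604 0.     0.0751] stub [-0.1165  0.0573  0.0722]
t 13.65 pos [ 0.5065 -0.3766  0.0616] F [-0.3  0.1 -5.2] w 0.0262 q [-0.82  0.55  1.53  0.02  1.07 -0.69]
yaw 81.95 tilt 0.89
w [ 0.0037  0.002  -0.0689] cm [1.93 0.51 0.17]
pred tip [[402.61647723 239.40435654]] [[370.02169229 295.18111259]]
```

View pics/n7.png

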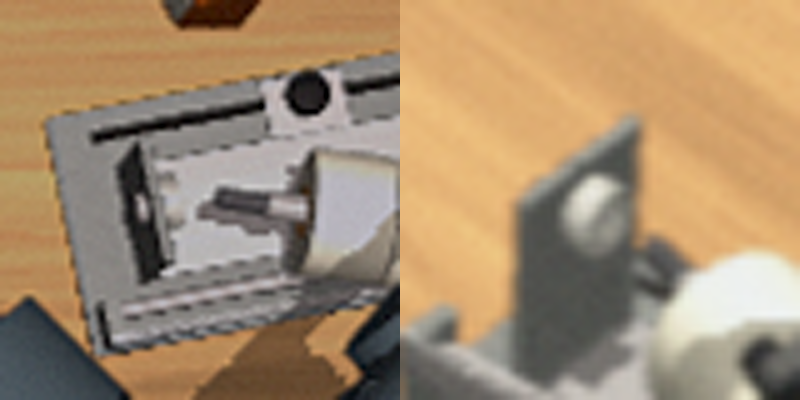

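Tip at (402.4,239.6) in the top view, as predicted. The cup mouth sits about 2 mm farther to −y and slightly higher than modelled, so I aim there and feel my way in.

```bash
python3 -c "
from h import *
tipgo(.080,-.002,.0765,14,0.5)"
```

```text
t 13.75 pos [ 0.5063 -0.3763  0.0612] F [-0.2  0.1 -5.6] w 0.0261 q [-0.82  0.55  1.53  0.02  1.07 -0.69]
yaw 81.95 tilt 0.91
w [ 0.0029 -0.0071 -0.0689] cm [ 1.93  0.63 -0.25]
```

Emit:
drive_tool:
  increments:
    - [0.003,-0.007,-0.069,0.2,0.6,-0.25,0.8]
    - [0.003,-0.007,-0.069,0.5,0.6,-0.25,0.8]
    - [0.003,-0.007,-0.069,0.8,0.6,-0.25,0.8]
    - [0.003,-0.007,-0.069,1.1,0.6,-0.25,0.8]
    - [0.003,-0.007,-0.069,1.4,0.6,-0.25,0.8]

```text
time_s: 14.17
ee_pos: [0.5137, -0.3623, 0.0631]
eef_rot: [0.732, 0.681, 0.003, -0.004]
force: [-0.8, 0.6, -5.4]
width: 0.0264
gripper_force: 102.3
```

Emit:
drive_tool:
  increments:
    - [0,0,0,0.1,0,0,0.8]
    - [0,0,0,0.2,0,0,0.8]
    - [0,0,0,0.3,0,0,0.8]
    - [0,0,0,0.4,0,0,0.8]
    - [0,0,0,0.5,0,0,0.8]

```text
time_s: 14.58
ee_pos: [0.5143, -0.3578, 0.0632]
eef_rot: [0.732, 0.681, 0.003, -0.004]
force: [0.1, 0.2, -5.1]
width: 0.0262
gripper_force: 102.3
```

```bash
cat >> h.py <<'E'
def feel(n=6):
    F=[]
    for i in range(n): r.capture('top');F.append(r.state()['force'])
    F=np.mean(F,0)-[-.2,.2,-4.9];print('t',round(r.state()['time_s'],2),'F along e,f,z',np.round([F@e,F@f,F[2]],2));where()
E
python3 -c "
from h import *
feel()"
```

```text
t 14.88 F along e,f,z [-0.29 -0.3  -0.05]
tip [ 0.0804 -0.0011  0.0758] stub [-0.1     0.0439  0.074 ]
```

Emit:
drive_tool:
  increments:
    - [0,0,0,0.1,0,0,0.8]
    - [0,0,0,0.2,0,0,0.8]
    - [0,0,0,0.3,0,0,0.8]
    - [0,0,0,0.4,0,0,0.8]
    - [0,0,0,0.4,0,0,0.8]

```text
time_s: 15.3
ee_pos: [0.5147, -0.3542, 0.0634]
eef_rot: [0.732, 0.682, 0.003, -0.003]
force: [-1.1, -2.4, -4.5]
width: 0.0261
gripper_force: 102.3
```

```bash
python3 -c "
from h import *
feel()"
```

```text
t 15.6 F along e,f,z [-2.19  0.31  0.26]
tip [ 0.0841 -0.002   0.0759] stub [-0.0963  0.0429  0.0742]
```

Emit:
drive_tool:
  increments:
    - [0,0,0,0.1,0,0,0.8]
    - [0,0,0,0.2,0,0,0.8]
    - [0,0,0,0.3,0,0,0.8]
    - [0,0,0,0.4,0,0,0.8]
    - [0,0,0,0.4,0,0,0.8]

```text
time_s: 16.02
ee_pos: [0.515, -0.35, 0.0634]
eef_rot: [0.732, 0.682, 0.003, -0.003]
force: [-0.2, -4.0, -5.8]
width: 0.0264
gripper_force: 102.3
```

```bash
python3 -c "
from h import *
feel()"
```

```text
t 16.32 F along e,f,z [-4.08  1.    0.12]
tip [ 0.0881 -0.003   0.0759] stub [-0.0924  0.0419  0.0742]
```

```bash
cat >> h.py <<'E'
FX,CY,CZ=.0837,-.002,.0763
def cup(c,ang,y=None,z=None):
    a=np.radians(ang);tipgo(FX+c*np.cos(a),(CY if y is None else y)-c*np.sin(a),CZ if z is None else z,ang,0)
E
python3 -c "
from h import *
cup(.010,10)"
```

```text
t 16.32 pos [ 0.5149 -0.35    0.0633] F [-0.9 -3.7 -4.4] w 0.0258 q [-0.78  0.54  1.55  0.01  1.06 -0.71]
yaw 85.92 tilt 0.54
w [-0.0007 -0.0094 -0.0695] cm [ 0.57  0.97 -0.17]
```

Emit:
drive_tool:
  increments:
    - [0,-0.003,-0.01,0.12,0.15,0,0.8]
    - [0,-0.005,-0.03,0.25,0.4,-0.1,0.8]
    - [0,-0.008,-0.045,0.4,0.65,-0.1,0.8]
    - [0,-0.009,-0.06,0.5,0.85,-0.15,0.8]
    - [0,-0.009,-0.07,0.57,0.97,-0.15,0.8]

```text
time_s: 16.73
ee_pos: [0.5255, -0.3454, 0.0651]
eef_rot: [0.707, 0.708, -0.001, 0.0]
force: [-0.4, -6.7, -7.0]
width: 0.0262
gripper_force: 102.2
```

```bash
python3 -c "
from h import *
feel();cup(.0135,8)"
```

```text
t 17.03 F along e,f,z [-6.71  1.34 -0.44]
tip [ 0.093  -0.0037  0.0761] stub [-0.0903  0.0282  0.0763]
t 17.03 pos [ 0.5254 -0.3456  0.0651] F [-0.4 -6.6 -4.8] w 0.0261 q [-0.76  0.54  1.54 -0.    1.06 -0.76]
yaw 90.02 tilt -0.06
w [-0.0003  0.0011 -0.0327] cm [ 0.41  0.43 -0.  ]
```

Emit:
drive_tool:
  increments:
    - [0,0,-0.006,0.08,0.08,0,0.8]
    - [0,0,-0.013,0.16,0.17,0,0.8]
    - [0,0,-0.02,0.25,0.26,0,0.8]
    - [0,0,-0.027,0.33,0.35,0,0.8]
    - [0,0,-0.033,0.41,0.43,0,0.8]

```text
time_s: 17.45
ee_pos: [0.5299, -0.3421, 0.0653]
eef_rot: [0.695, 0.719, -0.001, 0.001]
force: [-1.0, -9.2, -5.9]
width: 0.0263
gripper_force: 102.2
```

```bash
python3 -c "
from h import *
feel();cup(.0147,6.5)"
```

```text
t 17.75 F along e,f,z [-8.27  1.68 -0.31]
tip [ 0.0963 -0.0039  0.0761] stub [-0.0879  0.0219  0.0766]
t 17.75 pos [ 0.5298 -0.3422  0.0653] F [-0.3 -9.5 -5.4] w 0.0257 q [-0.75  0.55  1.53 -0.    1.06 -0.78]
yaw 91.91 tilt -0.13
w [ 0.0002  0.0023 -0.026 ] cm [0.2  0.33 0.02]
```

Emit:
drive_tool:
  increments:
    - [0,0,0,0.05,0.02,0,0.8]
    - [0,0,-0.006,0.1,0.08,0,0.8]
    - [0,0,-0.013,0.14,0.16,0,0.8]
    - [0,0,-0.02,0.17,0.25,0,0.8]
    - [0,0,-0.026,0.2,0.33,0,0.8]

```text
time_s: 18.17
ee_pos: [0.5333, -0.3404, 0.0654]
eef_rot: [0.686, 0.728, -0.001, 0.001]
force: [-0.9, -7.7, -6.0]
width: 0.026
gripper_force: 102.2
```

```bash
python3 -c "
from h import *
feel();cup(.0147,0)"
```

```text
t 18.47 F along e,f,z [-8.98  1.21 -0.85]
tip [ 0.0979 -0.0037  0.0762] stub [-0.0869  0.0173  0.0767]
t 18.47 pos [ 0.5332 -0.3405  0.0654] F [ 0.5 -8.9 -5.4] w 0.026 q [-0.74  0.55  1.53 -0.    1.06 -0.8 ]
yaw 93.40 tilt -0.17
w [ 0.0004  0.003  -0.1135] cm [0.13 1.5  0.03]
```

Emit:
drive_tool:
  increments:
    - [0,0,-0.012,0.02,0.15,0,0.8]
    - [0,0,-0.024,0.03,0.31,0,0.8]
    - [0,0,-0.036,0.04,0.47,0,0.8]
    - [0,0,-0.048,0.05,0.63,0,0.8]
    - [0,0,-0.06,0.06,0.79,0,0.8]

```text
time_s: 18.88
ee_pos: [0.5413, -0.3395, 0.0655]
eef_rot: [0.663, 0.748, -0.001, 0.001]
force: [0.7, -8.8, -5.6]
width: 0.0261
gripper_force: 102.2
```

```bash
python3 -c "
from h import *
feel();cup(.0147,0)"
```

```text
t 19.18 F along e,f,z [-9.21  0.94 -0.88]
tip [ 0.0982 -0.003   0.0762] stub [-0.0875  0.007   0.0768]
t 19.18 pos [ 0.5413 -0.3395  0.0655] F [ 0.4 -9.4 -5.6] w 0.0263 q [-0.73  0.56  1.51 -0.    1.07 -0.85]
yaw 96.83 tilt -0.19
w [ 0.0007  0.0033 -0.0535] cm [0.04 0.69 0.04]
```

Emit:
drive_tool:
  increments:
    - [0,0,-0.01,0.02,0.14,0.03,0.8]
    - [0,0,-0.022,0.03,0.28,0.06,0.8]
    - [0,0,-0.033,0.04,0.42,0.1,0.8]
    - [0,0.003,-0.043,0.04,0.56,0.1,0.8]
    - [0,0.003,-0.053,0.04,0.69,0.1,0.8]

```text
time_s: 19.6
ee_pos: [0.5483, -0.3384, 0.0647]
eef_rot: [0.643, 0.765, 0.0, 0.001]
force: [0.9, -9.0, -4.7]
width: 0.0265
gripper_force: 102.3
```

```bash
python3 - <<'E'
from h import *
feel()
S=cap('side','s8.png');T=cap('top','t8.png')
t,G,M=ax(0,-.0112);p=proj(T,[G-.038*M[:,0],t-.0147*M[:,0]]);print(p)
g=cv2.cvtColor(T['color'],7);x,y=p[0].astype(int);print(x-8,y-8);print(g[y-8:y+9,x-10:x+10])
E
```

```text
t 19.9 F along e,f,z [-9.32  0.9  -0.13]
tip [ 0.0983 -0.0023  0.0758] stub [-0.0877 -0.0022  0.0759]
[[464.57169885 226.67890986]
 [392.85836317 240.13012906]]
456 218
[[43 47 26 23 26 20 31 27 28 23 30 29 28 24 30 31 28 30 27 25]
 [49 53 36 27 29 26 27 30 27 29 28 30 32 29 27 31 30 29 30 27]
 [30 67 44 23 28 32 31 26 32 37 28 28 29 27 29 23 29 28 32 28]
 [32 67 66 35 25 31 32 30 27 28 33 27 29 29 28 31 29 25 29 27]
 [26 32 72 60 38 27 27 28 31 29 30 30 27 29 29 27 32 29 33 31]
 [76 50 49 77 49 26 30 25 30 27 26 25 32 25 27 28 25 25 24 29]
 [48 48 34 77 67 30 29 32 31 31 30 35 29 34 32 33 33 24 28 26]
 [25 32 33 37 73 67 39 29 29 31 31 30 31 29 32 33 29 30 27 27]
 [28 15 60 43 41 76 64 38 26 30 34 30 31 30 34 29 27 35 29 29]
 [21 23 32 42 37 41 74 77 41 25 25 28 35 24 32 32 29 30 34 29]
 [19 18 19 16 31 34 40 74 76 46 32 29 32 36 31 31 34 33 33 28]
 [ 6 19 21 24 19 29 41 41 51 83 78 49 26 28 32 27 30 28 23 31]
 [ 3 11  2 30 22 24 36 43 32 46 64 76 71 52 30 28 26 30 22 25]
 [ 0 15  0 16 12 25 30 17 26 43 43 47 58 79 84 61 41 35 30 30]
 [ 3  1  8 11  5 14 18 18 24 21 31 35 42 52 51 54 52 56 56 55]
 [39  7  7 10 10 12 10 16 17 26 25 30 22 25 33 42 43 45 46 46]
 [91 52  4  0  8  2  8 12  6 19 17 12 20 17 21 25 20 17 17 25]]
```

Emit:
drive_tool:
  increments:
    - [0,0,0,-0.05,0,0,0.8]
    - [0,0,0,-0.1,0,0,0.8]
    - [0,0,0,-0.15,0,0,0.8]
    - [0,0,0,-0.2,0,0,0.8]
    - [0,0,0,-0.25,0,0,0.8]

```text
time_s: 20.42
ee_pos: [0.5486, -0.3403, 0.0646]
eef_rot: [0.644, 0.765, 0.001, 0.0]
force: [0.4, -6.8, -4.3]
width: 0.0264
gripper_force: 102.3
```

```bash
python3 -c "
from h import *
feel()"
```

```text
t 20.72 F along e,f,z [-7.32  0.55  0.78]
tip [ 0.0965 -0.0023  0.0758] stub [-0.0895 -0.0021  0.0757]
```

Emit:
drive_tool:
  increments:
    - [0,0,0,-0.05,0,0,0.8]
    - [0,0,0,-0.1,0,0,0.8]
    - [0,0,0,-0.15,0,0,0.8]
    - [0,0,0,-0.2,0,0,0.8]
    - [0,0,0,-0.2,0,0,0.8]

```text
time_s: 21.13
ee_pos: [0.5485, -0.3406, 0.0643]
eef_rot: [0.644, 0.765, 0.001, -0.001]
force: [1.2, -3.4, -0.1]
width: 0.0263
gripper_force: 102.5
```

```bash
python3 -c "
from h import *
feel()"
```

```text
t 21.43 F along e,f,z [-3.34 -1.39  3.44]
tip [ 0.0959 -0.0021  0.0758] stub [-0.0901 -0.0017  0.0751]
```

The stub met the rim: it is being pushed up and toward −y, so it is low. I back out 3 mm, raise the stub about the nose, and retry.

Emit:
drive_tool:
  increments:
    - [0,0,0,0.15,0,0,0.8]
    - [0,0,0,0.3,0,0,0.8]
    - [0,0,0,0.45,0,0,0.8]
    - [0,-0.009,-0.005,0.45,0.06,-0.12,0.8]
    - [0,-0.0175,-0.009,0.45,0.12,-0.23,0.8]

```text
time_s: 21.85
ee_pos: [0.5488, -0.3384, 0.0664]
eef_rot: [0.641, 0.768, -0.005, 0.007]
force: [1.4, -8.5, -3.9]
width: 0.0264
gripper_force: 102.5
```

```bash
python3 -c "
from h import *
feel()"
```

```text
t 22.15 F along e,f,z [-9.62 -1.06  1.84]
tip [ 0.0985 -0.0018  0.0751] stub [-0.0875 -0.003   0.0784]
```

Emit:
drive_tool:
  increments:
    - [0,0,0,-0.06,0,0,0.8]
    - [0,0,0,-0.12,0,0,0.8]
    - [0,0,0,-0.18,0,0,0.8]
    - [0,0,0,-0.24,0,0,0.8]
    - [0,0,0,-0.3,0,0,0.8]

```text
time_s: 22.57
ee_pos: [0.5492, -0.3404, 0.0664]
eef_rot: [0.641, 0.767, -0.005, 0.006]
force: [2.2, -3.7, -0.9]
width: 0.0262
gripper_force: 102.6
```

```bash
python3 -c "
from h import *
feel()"
```

```text
t 22.87 F along e,f,z [-6.81 -1.62  2.6 ]
tip [ 0.0964 -0.0017  0.0752] stub [-0.0896 -0.0029  0.0781]
```

```bash
python3 -c "
from h import *
cup(.0147,0,-.002,.0735)"
```

```text
t 22.87 pos [ 0.5491 -0.3403  0.0663] F [ 3.4 -6.4 -2.2] w 0.0265 q [-0.72  0.56  1.5  -0.01  1.07 -0.9 ]
yaw 100.26 tilt -0.89
w [0.0001 0.0156 0.0063] cm [ 0.22 -0.06  0.4 ]
```

Emit:
drive_tool:
  increments:
    - [0,0,0,0.12,0,0,0.8]
    - [0,0,0,0.3,0,0,0.8]
    - [0,0.005,0.003,0.3,0,0.1,0.8]
    - [0,0.01,0.006,0.3,-0.05,0.25,0.8]
    - [0,0.0156,0.006,0.3,-0.06,0.4,0.8]

```text
time_s: 23.28
ee_pos: [0.5482, -0.3384, 0.0629]
eef_rot: [0.643, 0.766, -0.0, 0.001]
force: [2.6, -10.2, 1.1]
width: 0.0263
gripper_force: 102.9
```

```bash
python3 -c "
from h import *
feel()"
```

```text
t 23.58 F along e,f,z [-9.49 -0.5   5.21]
tip [ 0.0981 -0.002   0.074 ] stub [-0.0879 -0.0021  0.0743]
```

Emit:
drive_tool:
  increments:
    - [0,0,0,0,0,0.05,0.8]
    - [0,0,0,0,0,0.1,0.8]
    - [0,0,0,0,0,0.15,0.8]
    - [0,0,0,0,0,0.15,0.8]
    - [0,0,0,0,0,0.15,0.8]

```text
time_s: 24.0
ee_pos: [0.5483, -0.3386, 0.0616]
eef_rot: [0.643, 0.766, -0.0, 0.001]
force: [1.6, -8.8, -0.7]
width: 0.0263
gripper_force: 103.0
```

```bash
python3 -c "
from h import *
feel()"
```

```text
t 24.3 F along e,f,z [-9.08 -0.52  4.88]
tip [ 0.0981 -0.0021  0.0724] stub [-0.0879 -0.0021  0.0728]
```

Emit:
drive_tool:
  increments:
    - [0,0,0,-0.06,0,0,0.8]
    - [0,0,0,-0.12,0,0,0.8]
    - [0,0,0,-0.18,0,0,0.8]
    - [0,0,0,-0.24,0,0,0.8]
    - [0,0,0,-0.3,0,0,0.8]

```text
time_s: 24.72
ee_pos: [0.5486, -0.3411, 0.0613]
eef_rot: [0.643, 0.766, -0.0, 0.0]
force: [2.0, -6.9, -0.7]
width: 0.0264
gripper_force: 103.0
```

```bash
python3 -c "
from h import *
feel()"
```

```text
t 25.02 F along e,f,z [-7.99 -0.45  4.68]
tip [ 0.0957 -0.002   0.0724] stub [-0.0903 -0.002   0.0725]
```

The force follows the spring alone this time (−8.0 N at 12 mm), so the stub is past the rim. I continue back toward the cup floor.

Emit:
drive_tool:
  increments:
    - [0,0,0,-0.07,0,0,0.8]
    - [0,0,0,-0.14,0,0,0.8]
    - [0,0,0,-0.21,0,0,0.8]
    - [0,0,0,-0.28,0,0,0.8]
    - [0,0,0,-0.3,0,0,0.8]

```text
time_s: 25.43
ee_pos: [0.549, -0.3435, 0.0611]
eef_rot: [0.643, 0.766, 0.0, 0.0]
force: [1.6, -7.7, -0.4]
width: 0.026
gripper_force: 103.0
```

```bash
python3 -c "
from h import *
feel()"
```

```text
t 25.73 F along e,f,z [-6.72 -0.84  4.59]
tip [ 0.0933 -0.002   0.0723] stub [-0.0927 -0.002   0.0723]
```

Emit:
drive_tool:
  increments:
    - [0,0,0,-0.05,0,0,0.8]
    - [0,0,0,-0.1,0,0,0.8]
    - [0,0,0,-0.15,0,0,0.8]
    - [0,0,0,-0.2,0,0,0.8]
    - [0,0,0,-0.2,0,0,0.8]

```text
time_s: 26.15
ee_pos: [0.5492, -0.3451, 0.0608]
eef_rot: [0.643, 0.766, 0.0, -0.0]
force: [1.2, -5.8, -1.8]
width: 0.0263
gripper_force: 102.9
```

```bash
python3 -c "
from h import *
feel()"
```

```text
t 26.45 F along e,f,z [-6.04 -0.81  3.64]
tip [ 0.0916 -0.0019  0.0721] stub [-0.0944 -0.0019  0.072 ]
```

Emit:
drive_tool:
  increments:
    - [0,0,0,-0.04,0,0,0.8]
    - [0,0,0,-0.08,0,0,0.8]
    - [0,0,0,-0.12,0,0,0.8]
    - [0,0,0,-0.16,0,0,0.8]
    - [0,0,0,-0.19,0,0,0.8]

```text
time_s: 26.87
ee_pos: [0.5494, -0.3466, 0.0607]
eef_rot: [0.643, 0.766, 0.0, -0.001]
force: [1.2, -5.1, -0.5]
width: 0.026
gripper_force: 102.9
```

```bash
python3 -c "
from h import *
feel()"
```

```text
t 27.17 F along e,f,z [-5.14 -0.82  3.35]
tip [ 0.0901 -0.0018  0.072 ] stub [-0.0959 -0.0018  0.0717]
```

Emit:
drive_tool:
  increments:
    - [0,0,0,-0.04,0,0,0.6]
    - [0,0,0,-0.04,0,0,0.5]
    - [0,0,0,-0.04,0,0,0.4]
    - [0,0,0,-0.04,0,0,0.3]
    - [0,0,0,-0.04,0,0,0.3]

```text
time_s: 27.58
ee_pos: [0.5494, -0.346, 0.0605]
eef_rot: [0.643, 0.766, 0.0, -0.001]
force: [0.5, 0.7, -0.4]
width: 0.0597
gripper_force: 0.0
```

Emit:
drive_tool:
  increments:
    - [0,0,0,0,0,-0.5,0.3]
    - [0,0,0,0,0,-1.5,0.3]
    - [0,0,0,0,0,-3,0.3]
    - [0,0,0,0,0,-5,0.3]
    - [0,0,0,0,0,-7,0.3]

```text
time_s: 28.0
ee_pos: [0.5495, -0.3465, 0.132]
eef_rot: [0.643, 0.766, 0.0, -0.001]
force: [0.1, -0.9, -0.4]
width: 0.0599
gripper_force: 0.0
```

Emit:
drive_tool:
  increments:
    - [0,0,0,0,0,-3,0.3]
    - [0,0,0,0,0,-6,0.3]
    - [0,0,0,0,0,-9,0.3]
    - [0,0,0,-2,0,-11,0.3]
    - [0,0,0,-4,0,-12,0.3]

```text
time_s: 28.42
ee_pos: [0.5579, -0.3865, 0.2569]
eef_rot: [0.642, 0.766, 0.0, 0.003]
force: [0.8, -0.6, 0.5]
width: 0.0597
gripper_force: 0.0
```

```bash
python3 - <<'E'
from h import *
np.set_printoptions(linewidth=200)
s=r.state();print(s['force'],s['width'],s['ee_pos'])
S=cap('side','s9.png');T=cap('top','t9.png')
q=lambda x,y,z:DC+x*e+y*f+[0,0,z]
# expected seated: stub floor x -.0963, axis along e at height .069
P=[q(-.0963+d,-.002,.069) for d in(0,.01,.066,.070,.085,.142,.147,.18)]
print(proj(T,P).round(1).tolist());print(proj(S,P).round(1).tolist())
im=T['color'].astype(int)
for d in np.arange(.008,.18,.008):
    a=q(-.0963+d,-.04,.069+.0);b=q(-.0963+d,.04,.069);L=proj(T,[a,b]);pts=[L[0]+(L[1]-L[0])*k/20 for k in range(21)]
    print(round(d,3),[int(im[int(round(p[1])),int(round(p[0]))].mean()) for p in pts])
E
```

```text
[ 0.81619137 -0.62515366  0.4602951 ] 0.059720578011330204 [ 0.55791636 -0.38650304  0.25685541]
[[467.4, 226.6], [463.2, 227.4], [440.0, 231.7], [438.3, 232.0], [432.1, 233.2], [408.3, 237.7], [406.2, 238.1], [392.4, 240.7]]
[[423.4, 324.6], [419.8, 322.6], [400.2, 312.2], [398.8, 311.5], [393.8, 308.9], [375.2, 299.1], [373.6, 298.2], [363.4, 292.8]]
0.008 [85, 75, 76, 38, 30, 29, 18, 14, 91, 105, 102, 77, 33, 87, 90, 88, 64, 47, 56, 59, 66]
0.016 [50, 112, 78, 75, 73, 85, 105, 24, 22, 87, 98, 92, 95, 29, 57, 88, 85, 82, 50, 61, 63]
0.024 [10, 67, 115, 72, 72, 108, 179, 200, 12, 16, 57, 89, 89, 87, 51, 78, 80, 72, 46, 54, 64]
0.032 [16, 74, 78, 69, 86, 99, 153, 186, 160, 82, 16, 51, 77, 82, 79, 75, 60, 59, 43, 45, 61]
0.04 [5, 73, 78, 77, 115, 110, 105, 187, 185, 195, 112, 35, 17, 70, 76, 73, 60, 33, 36, 41, 40]
0.048 [9, 123, 73, 73, 70, 113, 118, 108, 190, 194, 185, 208, 81, 18, 49, 66, 61, 61, 29, 29, 39]
0.056 [20, 124, 131, 73, 67, 88, 41, 86, 36, 63, 123, 101, 116, 58, 24, 31, 53, 49, 47, 24, 32]
0.064 [16, 127, 129, 132, 157, 146, 127, 139, 138, 142, 136, 175, 188, 194, 144,
[... 828 characters left out ...]
83, 181, 181, 183, 182, 182, 181, 177, 160, 142, 100, 75, 75, 79]
0.136 [41, 131, 127, 152, 181, 181, 190, 184, 173, 189, 183, 172, 191, 189, 179, 167, 127, 114, 80, 77, 86]
0.144 [22, 133, 122, 58, 51, 47, 68, 56, 47, 185, 99, 69, 36, 58, 57, 58, 57, 93, 137, 73, 74]
0.152 [8, 82, 137, 139, 100, 107, 100, 104, 113, 186, 157, 88, 106, 137, 104, 133, 105, 132, 119, 133, 97]
0.16 [22, 129, 134, 135, 90, 181, 179, 183, 93, 151, 133, 102, 92, 182, 181, 182, 177, 191, 132, 132, 148]
0.168 [12, 135, 140, 135, 128, 175, 180, 188, 133, 75, 48, 97, 178, 180, 181, 180, 182, 183, 126, 130, 116]
0.176 [6, 123, 137, 134, 131, 189, 117, 142, 178, 191, 185, 156, 120, 178, 186, 186, 187, 191, 119, 133, 125]
```

```bash
python3 -c "
from h import *
print(r.hand_in())"
```

```text
the job is handed in; nothing more can be done
None
```

The job is handed in at about 28 s of the 61 s: the spindle is sprung between the two end cups with both rolls on it and the gripper is clear. No verdict came back, and the stub's end of the fit rests on force readings rather than a picture.

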